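Load a board carrier under the leaf spring and start the test

TASK

Load the black board carrier into the test fixture: with the fingertips on its orange pad, press it down hard against the sprung bed and, keeping it pressed, slide it along the rails under the brass leaf spring until it is fully home against the red stop, then let go so that the spring holds it down. Then press the green start button all the way down and come clear. Do not pick up or tip the carrier, do not touch the brass spring, do not press the button before the carrier is home, and leave everything else where it is.

Things in the scene. Friction and masses are not known exactly. Their poses are not given: they have to be found in the camera images.
- fixture: Aluminium test fixture fixed to the table, base 300 x 130 x 16 mm. Origin: centre of its underside, on the table; x along the rails towards the red end stop (the sliding direction), z up. Two rails, 44 mm high above the table, make a channel 79 mm wide from x = -92 to 98 mm. The red stop, 44 mm high, has its face at x = 98 mm; dark posts 66 mm high stand behind it at x = 112 to 136 mm.
- home (a point): Fixed point of the fixture, at its x = +43 mm, y = 0, 30 mm above the table, axes as the fixture's. The carrier's origin is at this x and y (height within some 3 mm) when the carrier is fully home against the red stop.
- bed (a joint): How far the white sprung bed (slippery liner, under the carrier, between the rails) is pressed down, in m: 0 up, 0.009 bottomed. It stays level. Its springs are preloaded: with the carrier on it about 3 N more starts it moving and about 12 N bottoms it. Its top is 36 mm above the table when up, 27 mm when bottomed.
- leaf: Brass leaf spring, 44 mm wide: from its hinge (its origin) at the fixture's x = 118, z = 58 mm it reaches back over the channel; belly 39.5 mm above the table at x = 71 to 82 mm, upturned toe tip 45 mm above it at x = 54 mm. A carrier pressed down 6 mm or more (best 9) slips under and lifts it; under 4 mm its front jams on the toe. Drag 2 to 8 N. At rest it keeps the bed pressed about 6 mm.
- carrier: Loose black carrier, 110 (x) x 76 x 14 mm, 120 to 200 g, on the bed, x along the fixture's x, 50 to 75 mm short of home. Origin: centre of its underside. From the front: bare strip x = 55 to 15 mm that goes under the spring; green circuit board, parts up to 11 mm high; orange push rib x = -15 to -20 mm, 74 mm wide, 8 mm high; flat orange pad x = -20 to -55 mm, for the fingertips.
- thumb_pad (a point): Centre of the orange pad on the carrier's top, at the carrier's x = -37 mm, z = 14 mm.
- start_box: Grey start box fixed to the table, 90 x 80 x 35 mm, to the left or the right of the fixture. Origin: centre of its underside.
- start_top (a point): Centre of the top of the round green start button (32 mm wide) on the start box, 53 mm above the table when not pressed; it moves down with the button.
- start (a joint): How far the green start button is pressed, in m: 0 up, 0.006 fully down, which takes 5 N; it springs back.
- parts_bin: Bystander: loose blue bin, 90 x 80 x 35 mm, beside the fixture on the side away from the start box. Origin under its centre.
- flux_tin: Bystander: loose copper-coloured tin, 56 mm wide, 22 mm high. Origin under its centre.
- solder_tube: Bystander: loose white-labelled tube with a blue cap, standing, 30 mm wide, 85 mm high. Origin under its centre.
- solder_pump: Bystander: loose blue and silver desoldering pump lying flat, 190 mm long, 22 mm thick. Origin under its middle.
- tweezers: Bystander: loose dark tweezers lying flat, 120 mm long, 8 mm high. Origin under the middle.
- screwdriver: Bystander: loose screwdriver with orange handle lying flat, 170 mm long.
- mouse: Bystander: loose white computer mouse, 100 x 58 x 28 mm. Origin under its centre.

How it is judged:
By the outcome, as a careful person would: the job done as asked, in the order asked, and still so for the second after the job is handed in, with the robot touching nothing.
It also fails if it takes over 48 s, if anything falls off the work surface, if the arm or the gripper's body presses on something with over 40 N, if the wrist force passes 120 N, or if a joint passes its speed limit or range.

ROBOT

A 6-joint arm with a two-finger parallel gripper is mounted at the origin on the work surface. World frame = base frame: x ahead of the robot, y to its left, z up, the work surface at z = 0. Lengths are in m, angles in degrees, forces in N, time in s.
With the tool pointing down it reaches from about 0.375 to 0.9 m from the base axis. Payload 3.1 kg.
Tool frame: the origin (TCP) lies between the finger pads; the fingertips stand 11 mm ahead of it and the grasp point (between the pads) lies 8 mm behind it; x points along the fingers, y is the direction in which the jaws open and shut, and the axes are right-handed (so a half turn about x gives the same grasp; the last joint's range is limited). The gripper opens to 87 mm and grips with 3 to 60 N. Pads are 19 mm wide; open, the fingers measure 117 mm over their backs; the gripper's body (75 mm by 190 mm) begins 51 mm behind the grasp point.
Start: joints at [-84.139, 30.224, 82.088, -0, 67.689, -10.227], TCP at [0.173, -0.6, 0.234] pointing down, gripper open.
Joint ranges: [-176.69, 176.69], [-43.24, 126.21], [12.49, 139.97], [-82, 262], [0, 151.66], [-163.58, 163.58]. Speed limits (degrees/s): [159.86, 159.86, 180, 180, 180, 180].

INTERFACE

Orientations are given as a 3x3 rotation matrix whose columns are the frame's x, y, z axes.
In Python, from rig import bot gives the robot as it stands.
- The arm moves only by the shell command python3 -m inch 'ROWS' [OPENING]. ROWS is a JSON object of lists of equal length, an entry for each row: "dp": the shift along the tool's x, y, z in mm, a list of three; "yaw": the turn about the tool's x in degrees. In form: {"dp": [[tx, ty, tz], ...], "yaw": [yaw, ...]}. A call has 1 to 20 rows; each row shifts and turns the commanded pose from where the row before left it, along the tool's axes as they then stand; what a row does not reach is not made up. A row lasts 1/12 s, in which the tool goes at most 41.7 mm and 7.16 degrees, less where a joint would pass 70% of its speed; a pose out of reach is approached as far as the arm can. A call is refused whole if a number of a shift passes 41.7 or a number of a turn 7.16, either way. A call with a gripper value outside its range is refused whole. OPENING is the finger opening in mm, from 0 to 87, set as the call begins (- or left out, the last holds). The fingers move at their own pace and stop on an object; the grip force is fixed at half the most. Time passes only in rows, so rows that do not move let the fingers close. It gives the time, the measured TCP pose, the force and the opening at its end, in the units of the state.
- bot.read_state(): the state, without advancing time (a new reading comes with each control period).
- bot.capture(name): name is "scene" or "side" or "wrist"; returns a dict with "color" (480x640x3 uint8, red, green, blue), "intrinsics" (3x3 intrinsics, pixels), "k1" (the pictures are not rectified: a ray, as slopes to the right and down, at radius r is drawn at 1 + k1 r^2 times it, then the intrinsics apply), "pose" (4x4, takes a point from camera to world coordinates). Camera axes: x right, y down, z forward; pixel columns grow to the right and rows downward; lengths in m; the calibration is good to about 2 mm. A picture is of the moment at which its call begins. There is no depth.
- bot.hand_in(): hands the job in, once; it reports no verdict.
The state is a dict: "time_s": time; "joint_positions": joint angles; "qvel": joint speeds; "tau": joint torques, N m; "position": TCP position; "tcp_rot": TCP orientation; "force": force on the tool from outside, world axes, zero at the start; "moment": the same for the moment, N m; "opening": opening from 0.0 (shut) to 1.0 (fully open).
Only numpy, scipy, OpenCV 4.12 (cv2) and the standard library are available. Lean on these libraries where they do the work, as an engineer would, in place of code of your own. Each camera call takes 0.05 s, during which the arm holds its last target.

## Working session

There is one attempt and no reset: what is moved stays moved. The work goes in short steps, Python scripts to look and compute and a shell command to move; the robot and the scene stay as the last step left them, time stands still between calls to the robot, and variables do not carry over. Pictures are saved under pics/ and viewed, and the job is handed in when it is done.

```bash
ls; mkdir -p pics; python3 - <<'E'
from rig import bot
import cv2,pickle
s=bot.read_state()
print({k:s[k] for k in('time_s','position','tcp_rot','force','opening')})
d={}
for n in("scene","side","wrist"):
    c=bot.capture(n); d[n]=c
    cv2.imwrite(f"pics/{n}0.png",c["color"][:,:,::-1])
    print(n,c["intrinsics"],c["k1"],c["pose"])
pickle.dump(d,open("caps0.pkl","wb"))
E
```

```text
pics
{'time_s': 0.0, 'position': array([ 0.17317673, -0.59978168,  0.23257756]), 'tcp_rot': array([[-2.13060977e-04,  2.77140512e-01, -9.60829377e-01],
       [ 2.17187393e-03, -9.60827004e-01, -2.77140309e-01],
       [-9.99997619e-01, -2.14584806e-03, -3.97199515e-04]]), 'force': array([ 0.35679197, -0.06889265, -0.21317987]), 'opening': 0.9982835253309933}
scene [[586.73164685   0.         320.37927478]
 [  0.         586.73164685 238.3227154 ]
 [  0.           0.           1.        ]] -0.09390402097776811 [[ 0.3332718   0.74963453 -0.57181988  1.21130926]
 [ 0.9428056  -0.2694073   0.19630921 -0.24731837]
 [-0.00689229 -0.60453932 -0.79654549  1.06674233]
 [ 0.          0.          0.          1.        ]]
side [[460.76933138   0.         321.77921092]
 [  0.         460.76933138 238.64389721]
 [  0.           0.           1.        ]] -0.11881376994496806 [[-0.99490373 -0.06807141  0.07438316  0.44437325]
 [-0.10027039  0.74552552 -0.65889115  0.61343236]
 [-0.01060289 -0.66299169 -0.74855166  0.78414566]
 [ 0.          0.          0.          1.        ]]
wrist [[363.108363     0.         321.99403825]
 [  0.         363.108363   232.81328881]
 [  0.           0.           1.        ]] -0.02161543322654504 [[ 0.27786836 -0.92161115 -0.27096505  0.24725237]
 [-0.96061707 -0.26717327 -0.07637601 -0.57906656]
 [-0.00200563  0.28151613 -0.9595544   0.38372743]
 [ 0.          0.          0.          1.        ]]
```

View pics/scene0.png

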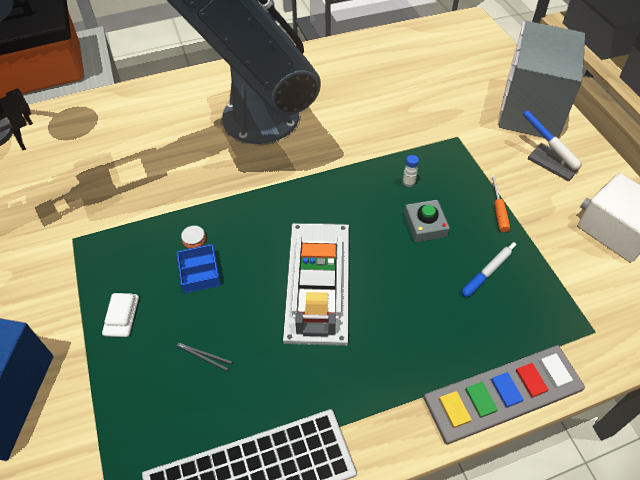

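View pics/side0.png

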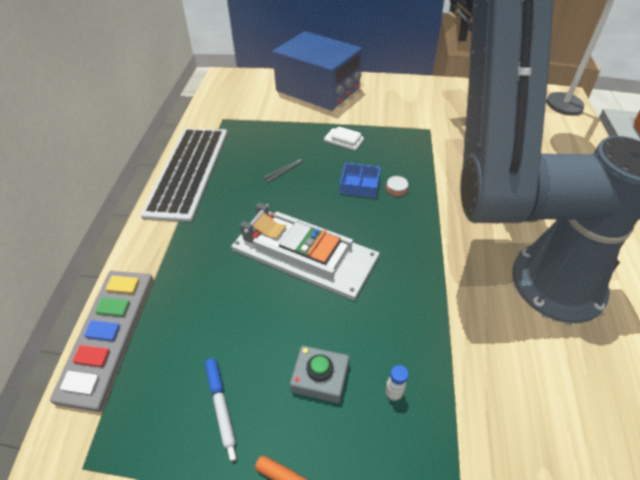

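View pics/wrist0.png

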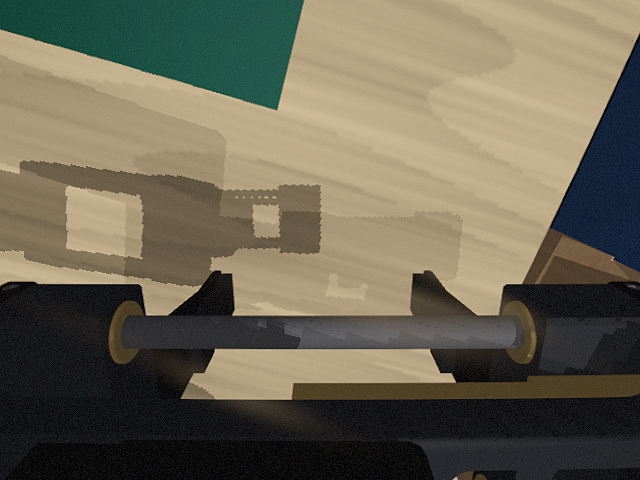

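The scene picture shows the fixture around (318,283) with the orange pad at (319,250) nearest the robot. The leaf is at (316,303) and the start button at (429,212). The side view agrees. I'll enlarge both.

```bash
python3 - <<'E'
import cv2
a=cv2.imread("pics/scene0.png");b=cv2.imread("pics/side0.png")
def crop(im,x,y,w,h,k,n):
    c=cv2.resize(im[y:y+h,x:x+w],None,fx=k,fy=k,interpolation=cv2.INTER_CUBIC)
    for i in range(0,w,10): cv2.putText(c,str(x+i),(i*k,8),0,.3,(0,255,255),1) if i%20==0 else 0; cv2.line(c,(i*k,10),(i*k,14),(0,255,255),1)
    for j in range(0,h,10): cv2.putText(c,str(y+j),(0,j*k+4),0,.3,(0,255,255),1); 
    cv2.imwrite(n,c)
crop(a,275,215,90,140,4,"pics/s_fix.png")
crop(a,395,145,130,160,4,"pics/s_box.png") if 0 else crop(a,395,190,70,60,8,"pics/s_box.png")
crop(b,225,195,160,110,5,"pics/d_fix.png")
crop(b,280,335,80,75,7,"pics/d_box.png")
E
```

```text
(no output)
```

View pics/s_fix.png

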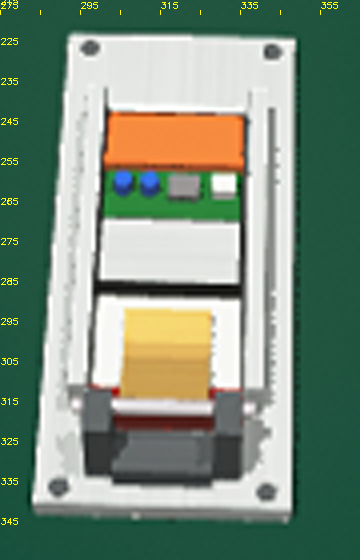

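View pics/d_fix.png

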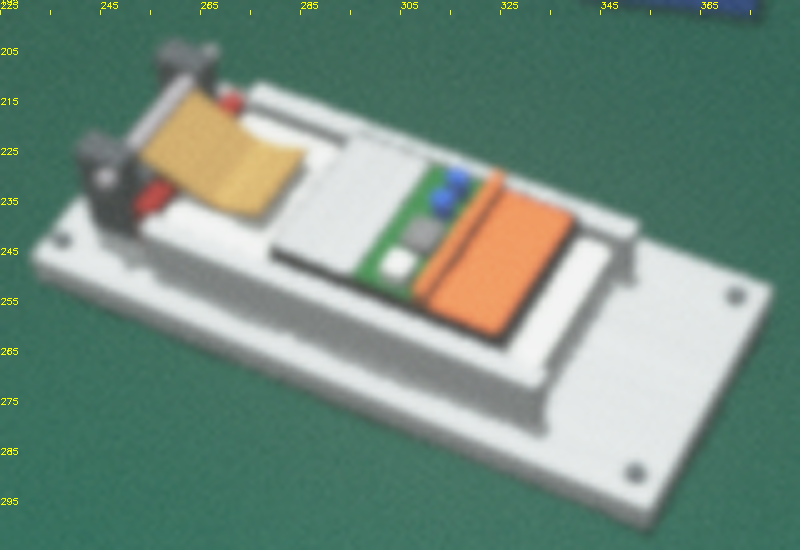

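View pics/s_box.png

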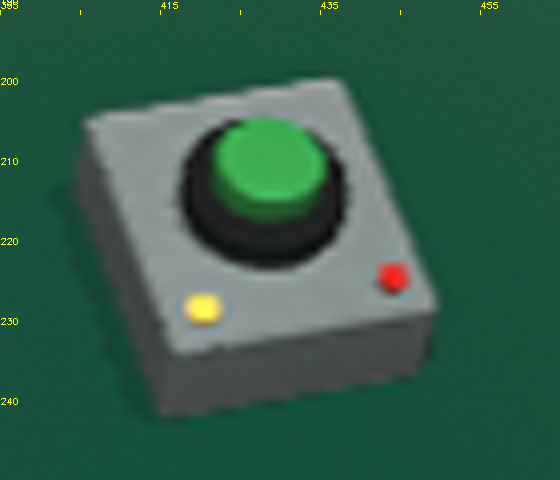

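View pics/d_box.png

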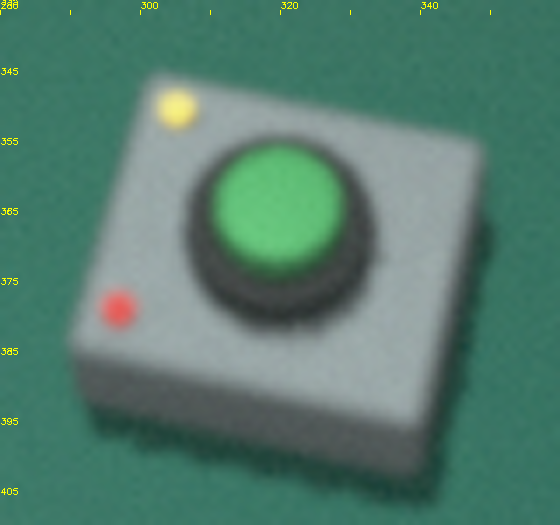

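```bash
cat > h.py <<'E'
import numpy as np,cv2,pickle
def ray(c,uv):
    K=c["intrinsics"];k=c["k1"]
    p=cv2.undistortPoints(np.array([[uv]],float),K,np.array([k,0,0,0,0.]))[0,0]
    T=c["pose"];return T[:3,3],T[:3,:3]@np.array([p[0],p[1],1])
def at(c,uv,z):
    o,d=ray(c,uv);return o+d*(z-o[2])/d[2]
def proj(c,P):
    T=np.linalg.inv(c["pose"]);p=T[:3,:3]@P+T[:3,3]
    x=p[:2]/p[2];x=x*(1+c["k1"]*(x@x));return c["intrinsics"][:2,:2]@x+c["intrinsics"][:2,2]
E
python3 - <<'E'
from h import *
from scipy.optimize import least_squares
d=pickle.load(open("caps0.pkl","rb"));S,D=d["scene"],d["side"]
sf=lambda x,y:(275+(x+.5)/4-.5,215+(y+.5)/4-.5)
df=lambda x,y:(225+(x+.5)/5-.5,195+(y+.5)/5-.5)
# base top corners
obs=[(S,sf(70,36),(-150,65,16)) if 0 else (S,sf(70,36),(-150,-65,16)),(S,sf(296,39),(-150,65,16)),(S,sf(292,512),(150,65,16)),(S,sf(34,507),(150,-65,16)),
(D,df(773,288),(-150,-65,16)),(D,df(650,514),(-150,65,16)),(D,df(36,250),(150,65,16))]
for c,uv,m in obs: print(m,at(c,uv,.016).round(4))
def tf(p,m):
    m=np.array(m)/1e3;ca,sa=np.cos(p[2]),np.sin(p[2]);return np.array([p[0]+ca*m[0]-sa*m[1],p[1]+sa*m[0]+ca*m[1],m[2]])
def fit(obs):
    r=least_squares(lambda p:np.concatenate([(proj(c,tf(p,m))-uv) for c,uv,m in obs]),[.6,-.15,0])
    print(r.x[:2].round(4),np.degrees(r.x[2]).round(2),"res px",r.fun.reshape(-1,2).round(1).tolist());return r.x
f=fit(obs); print("scene only");fit([o for o in obs if o[0] is S]);print("side");fit([o for o in obs if o[0] is D])
np.save("fix.npy",f)
# pad
print("pad back corners z50",at(S,sf(107,113),.05).round(4),at(S,sf(244,117),.05).round(4))
print("side pad back corners",at(D,df(578,212),.05).round(4),at(D,df(502,338),.05).round(4), "pad/rib rear base",at(D,df(505,187),.05).round(4),at(D,df(428,302),.05).round(4))
print("scene front edge z50",at(S,sf(100,284),.05).round(4),at(S,sf(240,287),.05).round(4))
print("side front edge z50",at(D,df(271,247),.05).round(4))
# button
bs=(395+(270+.5)/8-.5,190+(160+.5)/8-.5); bd=(280+(279+.5)/7-.5,335+(203+.5)/7-.5)
print("button",at(S,bs,.053).round(4),at(D,bd,.053).round(4))
for n,P in(("home",(43,0,30)),):print(n,tf(f,P).round(4))
def inv(P):
    ca,sa=np.cos(f[2]),np.sin(f[2]);q=P[:2]-f[:2];return 1e3*np.array([ca*q[0]+sa*q[1],-sa*q[0]+ca*q[1]])
for c,uv in((S,sf(107,113)),(S,sf(244,117)),(D,df(578,212)),(D,df(502,338)),(S,sf(100,284)),(S,sf(240,287)),(D,df(271,247))):print(inv(at(c,uv,.05)).round(1))
E
```

```text
(-150, -65, 16) [ 0.3952 -0.0352  0.016 ]
(-150, 65, 16) [0.4411 0.0858 0.016 ]
(150, 65, 16) [ 0.7205 -0.0241  0.016 ]
(150, -65, 16) [ 0.6747 -0.144   0.016 ]
(-150, -65, 16) [ 0.3926 -0.0349  0.016 ]
(-150, 65, 16) [0.4394 0.0878 0.016 ]
(150, 65, 16) [ 0.7177 -0.027   0.016 ]
[ 0.5565 -0.0294] -21.48 res px [[-0.2, -0.7], [-0.0, -0.1], [0.0, -0.3], [-0.8, -0.9], [-0.2, -0.0], [-0.6, -0.8], [-1.3, 1.0]]
scene only
[ 0.5578 -0.0294] -21.31 res px [[-0.2, -0.2], [0.0, 0.2], [0.5, 0.2], [-0.3, -0.2]]
side
[ 0.5547 -0.0301] -22.08 res px [[0.6, 0.4], [-0.3, -0.6], [-0.3, 0.2]]
pad back corners z50 [ 0.4792 -0.0396  0.05  ] [0.5067 0.0292 0.05  ]
side pad back corners [ 0.4786 -0.041   0.05  ] [0.5044 0.0304 0.05  ] pad/rib rear base [ 0.511  -0.0526  0.05  ] [0.5366 0.0143 0.05  ]
scene front edge z50 [ 0.5819 -0.0774  0.05  ] [ 0.6078 -0.0105  0.05  ]
side front edge z50 [ 0.6062 -0.0095  0.05  ]
button [0.4891 0.259  0.053 ] [0.4922 0.2561 0.053 ]
home [ 0.5965 -0.0452  0.03  ]
[-68.2 -37.7]
[-67.7  36.4]
[-68.2 -39.3]
[-70.4  36.6]
[ 41.3 -35.4]
[40.9 36.4]
[39.  36.8]
```

Fits agree: the fixture is at (0.556, -0.029) with yaw -21.4°. The carrier's rear edge is at fixture x = -68.5 mm, so it is about 56 mm short of home, inside the 50–75 mm given. The button is at (0.491, 0.2575). Next I turn the tool, close the fingers and travel above the pad.

```bash
python3 -m inch '{"dp": [[0,0,0],[0,0,0],[0,0,0],[0,0,0],[0,0,0],[0,0,0]], "yaw": [6.25,6.25,6.25,6.25,6.25,6.25]}' 0; python3 -m inch '{"dp": [[0,-33.5,-5],[0,-33.5,-5],[0,-33.5,-5],[0,-33.5,-5],[0,-33.5,-5],[0,-33.5,-5],[0,-33.5,-5],[0,-33.5,-5],[0,-33.5,-5],[0,-33.5,-5],[0,-33.5,-5],[0,-33.5,-5],[0,-33.5,-5],[0,-33.5,-5],[0,-33.5,-5],[0,-33.5,-5],[0,-33.5,-5],[0,-33.5,-5],[0,-33.5,-5],[0,-33.5,-5]], "yaw": [0,0,0,0,0,0,0,0,0,0,0,0,0,0,0,0,0,0,0,0]}'
cat > st.py <<'E'
from h import *
from rig import bot
def fx(P):
    f=np.load("fix.npy");ca,sa=np.cos(f[2]),np.sin(f[2]);q=np.array(P[:2])-f[:2];return (1e3*np.array([ca*q[0]+sa*q[1],-sa*q[0]+ca*q[1],P[2]])).round(1)
def st():
    s=bot.read_state();R=s["tcp_rot"];print("t",round(s["time_s"],2),"pos",s["position"].round(4),"fix xyz mm",fx(s["position"]),"yfix ang",np.degrees(np.arctan2(R[1,1],R[0,1])).round(2),"tilt",R[:,0].round(3),"F",s["force"].round(1),"op",round(s["opening"],3))
    return s
if __name__=="__main__": st()
E
python3 st.py
```

```text
time_s: 0.65
position: [0.1732, -0.6002, 0.2331]
tcp_rot: [[-0.0, -0.37, -0.929], [0.001, -0.929, 0.37], [-1.0, -0.001, 0.0]]
force: [-0.5, -0.0, 0.4]
opening: 0.634
time_s: 2.32
position: [0.5113, -0.0115, 0.2334]
tcp_rot: [[-0.0, -0.365, -0.931], [0.0, -0.931, 0.365], [-1.0, 0.0, 0.0]]
force: [-0.2, -0.5, 0.2]
opening: 0.004
t 2.32 pos [ 0.5113 -0.0115  0.2334] fix xyz mm [-4.860e+01  1.000e-01  2.334e+02] yfix ang -111.4 tilt [-0.  0. -1.] F [-0.2 -0.5  0.2] op 0.004
```

```bash
python3 -m inch '{"dp": [[19,0,0],[19,0,0],[19,0,0],[19,0,0],[19,0,0],[19,0,0],[19,0,0],[19,0,0],[3,0,0]], "yaw": [0,0,0,0,0,0,0,0,0]}'; python3 - <<'E'
from st import *
st()
d={}
for n in("scene","side","wrist"):
    c=bot.capture(n);d[n]=c;im=c["color"][:,:,::-1]
    if n=="scene": im=cv2.resize(im[215:355,265:375],None,fx=4,fy=4,interpolation=2)
    if n=="side": im=cv2.resize(im[195:305,225:385],None,fx=5,fy=5,interpolation=2)
    cv2.imwrite(f"pics/{n}1.png",im)
pickle.dump(d,open("caps1.pkl","wb"))
E
```

```text
time_s: 3.07
position: [0.5089, -0.0128, 0.0759]
tcp_rot: [[-0.006, -0.365, -0.931], [0.001, -0.931, 0.365], [-1.0, 0.001, 0.006]]
force: [-1.3, 0.8, 0.4]
opening: 0.009
t 3.07 pos [ 0.5089 -0.0128  0.0759] fix xyz mm [-50.3  -1.9  75.9] yfix ang -111.41 tilt [-0.006  0.001 -1.   ] F [-1.3  0.8  0.4] op 0.009
```

View pics/side1.png

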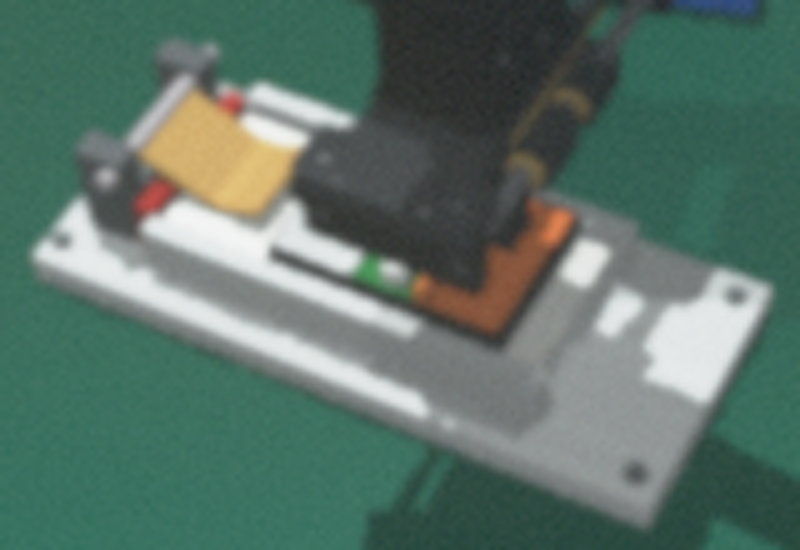

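View pics/wrist1.png

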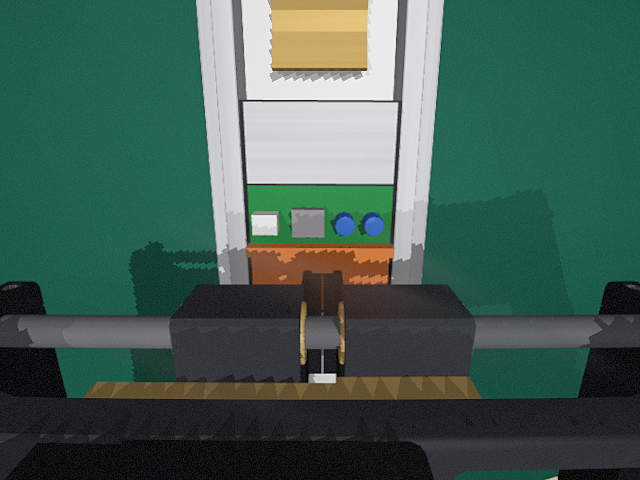

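View pics/scene1.png

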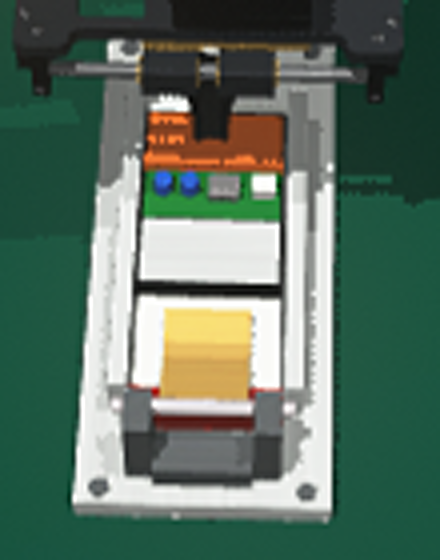

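The scene and side views show the fingertips centred above the orange pad, just behind the rib, clear of the leaf, with the carrier unmoved. I'll let it settle and press down.

```bash
python3 -m inch '{"dp": [[0,0,-1],[6,0,0],[5,0,0],[4,0,0],[0,0,0]], "yaw": [0,0,0,0,0]}'; python3 st.py;
```

```text
time_s: 3.63
position: [0.5114, -0.0135, 0.063]
tcp_rot: [[-0.001, -0.365, -0.931], [0.0, -0.931, 0.365], [-1.0, 0.0, 0.001]]
force: [0.2, 0.4, 0.0]
opening: 0.005
t 3.63 pos [ 0.5114 -0.0135  0.063 ] fix xyz mm [-47.8  -1.7  63. ] yfix ang -111.41 tilt [-0.001  0.    -1.   ] F [0.2 0.4 0. ] op 0.005
```

```bash
python3 -m inch '{"dp": [[3,0,0],[3,0,0],[3,0,0],[2,0,0],[0,0,0]], "yaw": [0,0,0,0,0]}'; python3 st.py;
```

```text
time_s: 4.05
position: [0.5119, -0.0136, 0.0532]
tcp_rot: [[0.0, -0.365, -0.931], [-0.0, -0.931, 0.365], [-1.0, -0.0, -0.0]]
force: [-2.0, -0.1, 10.9]
opening: 0.006
t 4.05 pos [ 0.5119 -0.0136  0.0532] fix xyz mm [-47.3  -1.6  53.2] yfix ang -111.41 tilt [ 0. -0. -1.] F [-2.  -0.1 10.9] op 0.006
```

```bash
python3 -m inch '{"dp": [[1.5,0,0],[1,0,0],[0,0,0]], "yaw": [0,0,0]}'; python3 st.py;
```

```text
time_s: 4.3
position: [0.5119, -0.0136, 0.0522]
tcp_rot: [[0.001, -0.365, -0.931], [-0.0, -0.931, 0.365], [-1.0, -0.0, -0.001]]
force: [-3.2, 0.1, 20.1]
opening: 0.005
t 4.3 pos [ 0.5119 -0.0136  0.0522] fix xyz mm [-47.3  -1.6  52.2] yfix ang -111.39 tilt [ 0.001 -0.    -1.   ] F [-3.2  0.1 20.1] op 0.005
```

```bash
python3 -m inch '{"dp": [[0.7,0,-1],[0,0,-2],[0,0,-3],[0,0,-3],[0,0,-3],[0,0,0]], "yaw": [0,0,0,0,0,0]}'; python3 - <<'E'
from st import *
st()
d={}
for n in("scene","side","wrist"):
    c=bot.capture(n);d[n]=c;im=c["color"][:,:,::-1]
    if n=="scene": im=cv2.resize(im[215:355,265:375],None,fx=4,fy=4,interpolation=2)
    if n=="side": im=cv2.resize(im[195:305,225:385],None,fx=5,fy=5,interpolation=2)
    cv2.imwrite(f"pics/{n}2.png",im)
pickle.dump(d,open("caps2.pkl","wb"))
E
```

```text
time_s: 4.8
position: [0.517, -0.0157, 0.0521]
tcp_rot: [[-0.012, -0.365, -0.931], [0.004, -0.931, 0.365], [-1.0, 0.001, 0.012]]
force: [-12.0, 4.7, 34.3]
opening: 0.004
t 4.8 pos [ 0.517  -0.0157  0.0521] fix xyz mm [-41.7  -1.7  52.1] yfix ang -111.39 tilt [-0.012  0.004 -1.   ] F [-12.    4.7  34.3] op 0.004
```

View pics/side2.png

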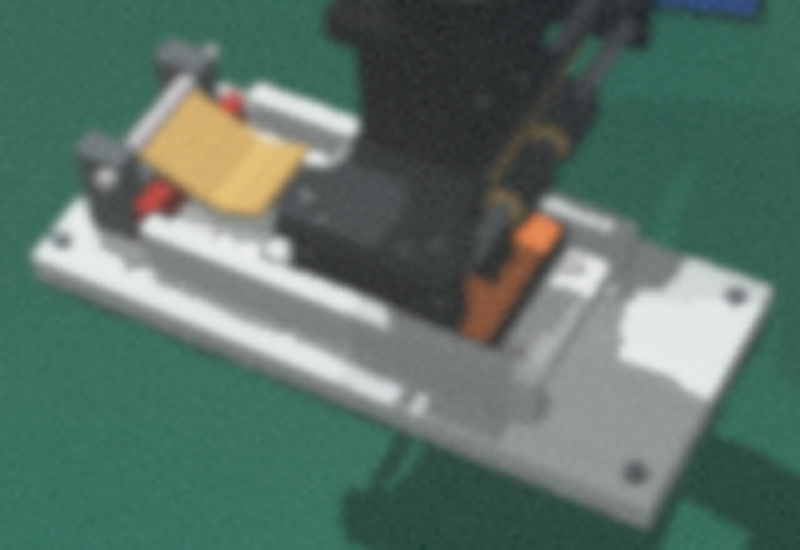

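View pics/wrist2.png

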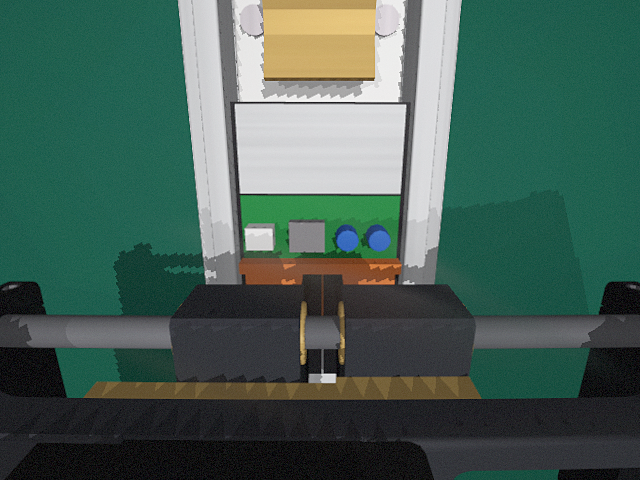

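```bash
python3 - <<'E'
from st import *
st()
d=pickle.load(open("caps2.pkl","rb"));W,D=d["wrist"],d["side"]
for n,uv in(("front L",(235,103)),("front R",(406,103)),("strip/board",(320,195))):print(n,fx(at(W,uv,.041)))
print("rib front top",fx(at(W,(320,259),.049)),"rib rear top",fx(at(W,(270,275),.049)))
print("leaf toe z45",fx(at(W,(320,79),.045)))
print("side rear corner",fx(at(D,(225+485/5,195+342/5),.041)))
E
```

```text
t 4.95 pos [ 0.517  -0.0157  0.0521] fix xyz mm [-41.7  -1.7  52.1] yfix ang -111.39 tilt [-0.011  0.003 -1.   ] F [-13.2   4.5  33.2] op 0.006
front L [44.8 34.6 41. ]
front R [ 45.  -37.2  41. ]
strip/board [ 5.6 -1.2 41. ]
rib front top [-22.1  -1.2  49. ] rib rear top [-30.   21.7  49. ]
leaf toe z45 [53.8 -1.1 45. ]
side rear corner [-63.   35.8  41. ]
```

The carrier is sliding with the tool: its front is now at x ≈ 45, and the leaf toe is at 54 as specified. The bed is bottomed. I'll ease the pressure slightly and carry on.

```bash
python3 -m inch '{"dp": [[-0.8,0,-2],[0,0,-2],[0,0,-2],[0,0,-2],[0,0,-2],[0,0,0]], "yaw": [0,0,0,0,0,0]}'; python3 st.py; sleep 0;
```

```text
time_s: 5.45
position: [0.528, -0.0199, 0.0522]
tcp_rot: [[-0.009, -0.365, -0.931], [0.003, -0.931, 0.365], [-1.0, 0.001, 0.009]]
force: [-9.0, 3.3, 25.4]
opening: 0.007
t 5.45 pos [ 0.528  -0.0199  0.0522] fix xyz mm [-30.   -1.6  52.2] yfix ang -111.39 tilt [-0.009  0.003 -1.   ] F [-9.   3.3 25.4] op 0.007
```

```bash
python3 -m inch '{"dp": [[0,0,-2],[0,0,-2],[0,0,-2],[0,0,-2],[0,0,-2],[0,0,0]], "yaw": [0,0,0,0,0,0]}'; python3 - <<'E'
from st import *
st()
d={}
for n in("scene","side","wrist"):
    c=bot.capture(n);d[n]=c;im=c["color"][:,:,::-1]
    if n=="scene": im=cv2.resize(im[215:355,265:375],None,fx=4,fy=4,interpolation=2)
    if n=="side": im=cv2.resize(im[195:305,225:385],None,fx=5,fy=5,interpolation=2)
    cv2.imwrite(f"pics/{n}3.png",im)
pickle.dump(d,open("caps3.pkl","wb"))
E
```

```text
time_s: 5.95
position: [0.5365, -0.0233, 0.0522]
tcp_rot: [[-0.01, -0.365, -0.931], [0.003, -0.931, 0.365], [-1.0, 0.001, 0.011]]
force: [-10.7, 4.1, 26.3]
opening: 0.009
t 5.95 pos [ 0.5365 -0.0233  0.0522] fix xyz mm [-20.8  -1.6  52.2] yfix ang -111.39 tilt [-0.01   0.003 -1.   ] F [-10.7   4.1  26.3] op 0.009
```

View pics/side3.png

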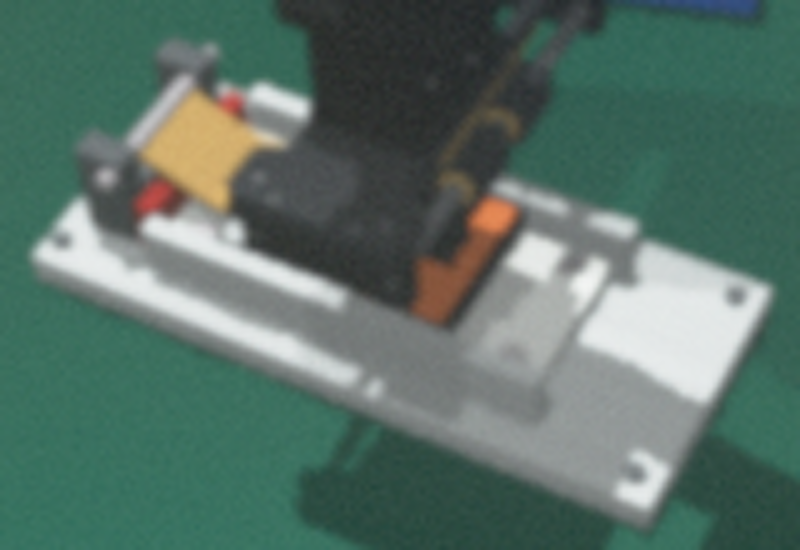

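View pics/wrist3.png

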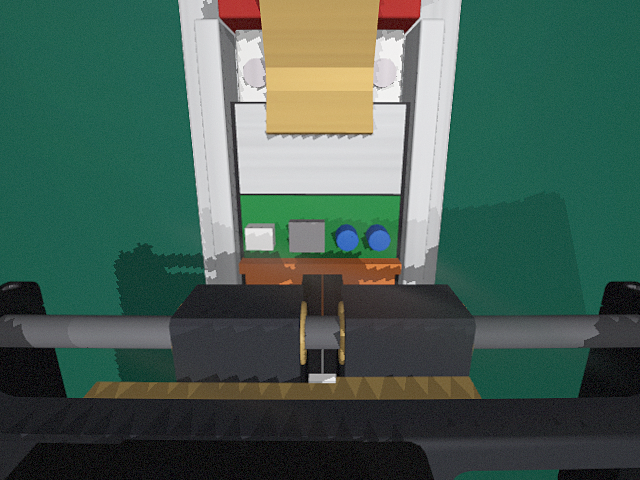

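The front strip has slipped under the toe and the carrier moves rigidly with the fingertips (same rib and board pixels). About 31 mm remain.

```bash
python3 -m inch '{"dp": [[0,0,-2.5],[0,0,-2.5],[0,0,-2.5],[0,0,-2.5],[0,0,-2.5],[0,0,-2.5],[0,0,-2.5],[0,0,0]], "yaw": [0,0,0,0,0,0,0,0]}'; python3 st.py
```

```text
time_s: 6.77
position: [0.5486, -0.0281, 0.0522]
tcp_rot: [[-0.019, -0.364, -0.931], [0.006, -0.931, 0.364], [-1.0, 0.002, 0.02]]
force: [-16.6, 5.9, 31.8]
opening: 0.009
t 6.77 pos [ 0.5486 -0.0281  0.0522] fix xyz mm [-7.8 -1.6 52.2] yfix ang -111.37 tilt [-0.019  0.006 -1.   ] F [-16.6   5.9  31.8] op 0.009
```

```bash
python3 -m inch '{"dp": [[-0.4,0,-2],[0,0,-2],[0,0,-2],[0,0,-2],[0,0,-2],[0,0,-2],[0,0,0]], "yaw": [0,0,0,0,0,0,0]}'; python3 - <<'E'
from st import *
st()
d={}
for n in("side","wrist"):
    c=bot.capture(n);d[n]=c;im=c["color"][:,:,::-1]
    if n=="side": im=cv2.resize(im[195:305,225:385],None,fx=5,fy=5,interpolation=2)
    cv2.imwrite(f"pics/{n}4.png",im)
pickle.dump(d,open("caps4.pkl","wb"))
E
```

```text
time_s: 7.35
position: [0.5603, -0.0327, 0.0522]
tcp_rot: [[-0.019, -0.365, -0.931], [0.006, -0.931, 0.364], [-1.0, 0.001, 0.019]]
force: [-15.4, 5.7, 28.2]
opening: 0.007
t 7.35 pos [ 0.5603 -0.0327  0.0522] fix xyz mm [ 4.8 -1.6 52.2] yfix ang -111.38 tilt [-0.019  0.006 -1.   ] F [-15.4   5.7  28.2] op 0.007
```

View pics/side4.png

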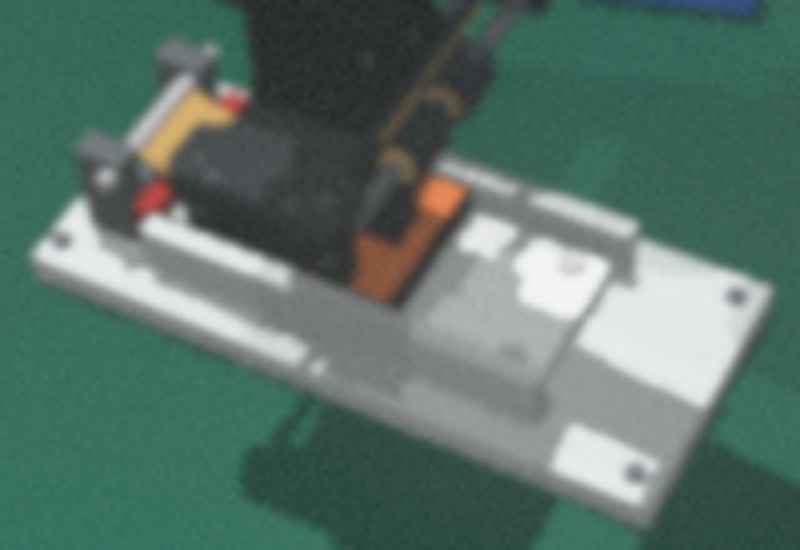

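View pics/wrist4.png

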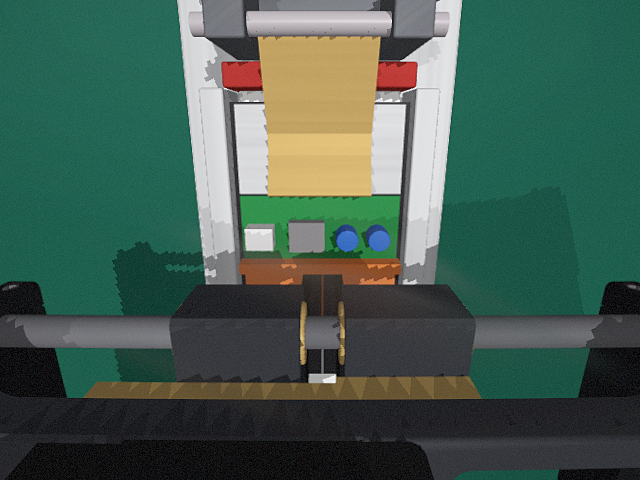

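The carrier front (row 103) is now just short of the red stop (row ~90). I expect about 5–6 mm left, so I'll push gently until it stalls.

```bash
python3 -m inch '{"dp": [[0,0,-1.5],[0,0,-1.5],[0,0,-1.5],[0,0,0]], "yaw": [0,0,0,0]}'; python3 st.py;  python3 -m inch '{"dp": [[0,0,-1.5],[0,0,-1.5],[0,0,0]], "yaw": [0,0,0]}'; python3 st.py
```

```text
time_s: 7.78
position: [0.5645, -0.0343, 0.0522]
tcp_rot: [[-0.019, -0.364, -0.931], [0.006, -0.931, 0.364], [-1.0, 0.001, 0.019]]
force: [-15.6, 5.8, 28.0]
opening: 0.005
t 7.78 pos [ 0.5645 -0.0343  0.0522] fix xyz mm [ 9.3 -1.6 52.2] yfix ang -111.37 tilt [-0.019  0.006 -1.   ] F [-15.6   5.8  28. ] op 0.005
time_s: 8.03
position: [0.5654, -0.0346, 0.0522]
tcp_rot: [[-0.023, -0.364, -0.931], [0.007, -0.931, 0.364], [-1.0, 0.002, 0.024]]
force: [-17.5, 7.3, 30.5]
opening: 0.007
t 8.03 pos [ 0.5654 -0.0346  0.0522] fix xyz mm [10.2 -1.6 52.2] yfix ang -111.37 tilt [-0.023  0.007 -1.   ] F [-17.5   7.3  30.5] op 0.007
```

Only 0.9 mm moved for 3 mm commanded, with rising force, so it seems to be touching the stop. I'll push a bit more and look.

```bash
python3 -m inch '{"dp": [[0,0,-1.5],[0,0,-1.5],[0,0,0],[0,0,0]], "yaw": [0,0,0,0]}'; python3 - <<'E'
from st import *
st()
d={}
for n in("side","wrist"):
    c=bot.capture(n);d[n]=c;im=c["color"][:,:,::-1]
    if n=="wrist": im=cv2.resize(im[30:300,180:460],None,fx=2.2,fy=2.2,interpolation=2)
    cv2.imwrite(f"pics/{n}5.png",im)
pickle.dump(d,open("caps5.pkl","wb"))
E
```

```text
time_s: 8.37
position: [0.5655, -0.0347, 0.0522]
tcp_rot: [[-0.029, -0.364, -0.931], [0.009, -0.931, 0.364], [-1.0, 0.002, 0.03]]
force: [-21.9, 8.3, 34.8]
opening: 0.011
t 8.37 pos [ 0.5655 -0.0347  0.0522] fix xyz mm [10.3 -1.6 52.2] yfix ang -111.36 tilt [-0.029  0.009 -1.   ] F [-21.9   8.3  34.8] op 0.011
```

View pics/wrist5.png

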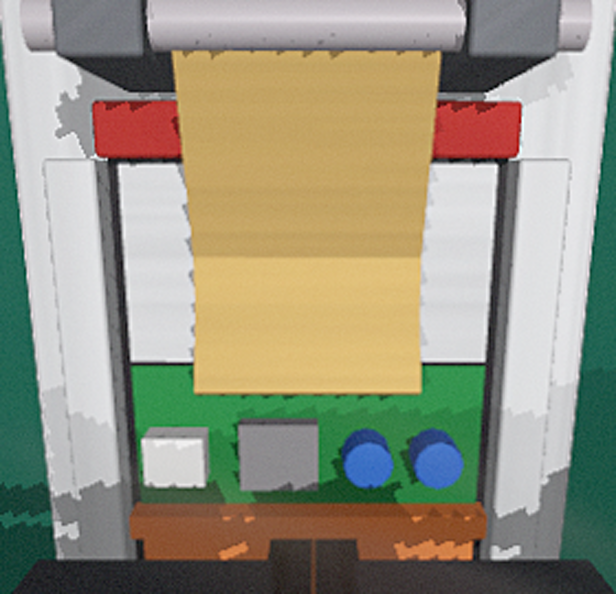

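The carrier's front is against the red stop, and the tool reading gives an origin at x ≈ 43.0. I'll relax part of the forward push while keeping it forward, then lift off.

```bash
python3 -m inch '{"dp": [[0,0,1.5],[0,0,1.5],[0,0,0],[-1,0,0.5],[-1,0,0.5],[-1,0,0.5]], "yaw": [0,0,0,0,0,0]}'; python3 st.py; python3 -m inch '{"dp": [[-1,0,0],[-2,0,0],[-3,0,0],[-4,0,0],[-6,0,0],[-8,0,0],[-12,0,0],[-16,0,0],[-20,0,0],[-20,0,0],[0,0,0]], "yaw": [0,0,0,0,0,0,0,0,0,0,0]}'; python3 - <<'E'
from st import *
st()
d={}
for n in("scene","side","wrist"):
    c=bot.capture(n);d[n]=c;im=c["color"][:,:,::-1]
    if n=="scene": im=cv2.resize(im[215:355,265:375],None,fx=4,fy=4,interpolation=2)
    if n=="side": im=cv2.resize(im[195:305,225:385],None,fx=5,fy=5,interpolation=2)
    cv2.imwrite(f"pics/{n}6.png",im)
pickle.dump(d,open("caps6.pkl","wb"))
E
```

```text
time_s: 8.97
position: [0.5667, -0.0351, 0.0526]
tcp_rot: [[-0.017, -0.365, -0.931], [0.005, -0.931, 0.365], [-1.0, 0.001, 0.017]]
force: [-8.4, 4.7, 1.6]
opening: 0.001
t 8.97 pos [ 0.5667 -0.0351  0.0526] fix xyz mm [11.6 -1.6 52.6] yfix ang -111.39 tilt [-0.017  0.005 -1.   ] F [-8.4  4.7  1.6] op 0.001
time_s: 9.88
position: [0.5788, -0.0393, 0.1506]
tcp_rot: [[0.011, -0.365, -0.931], [-0.003, -0.931, 0.365], [-1.0, -0.001, -0.012]]
force: [0.1, -0.2, 0.4]
opening: 0.008
t 9.88 pos [ 0.5788 -0.0393  0.1506] fix xyz mm [ 24.4  -1.1 150.6] yfix ang -111.41 tilt [ 0.011 -0.003 -1.   ] F [ 0.1 -0.2  0.4] op 0.008
```

View pics/wrist6.png

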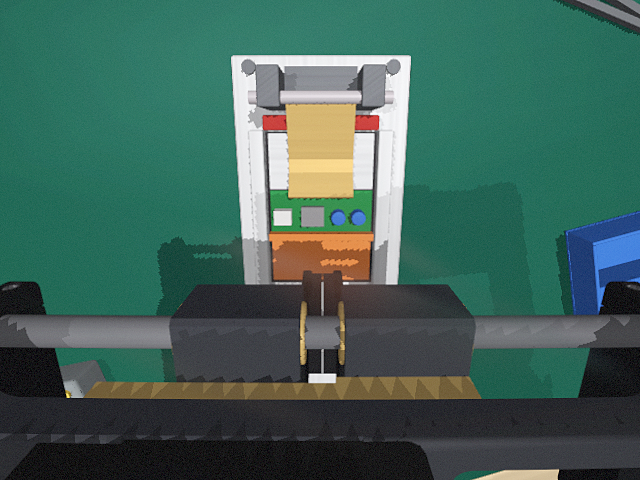

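View pics/side6.png

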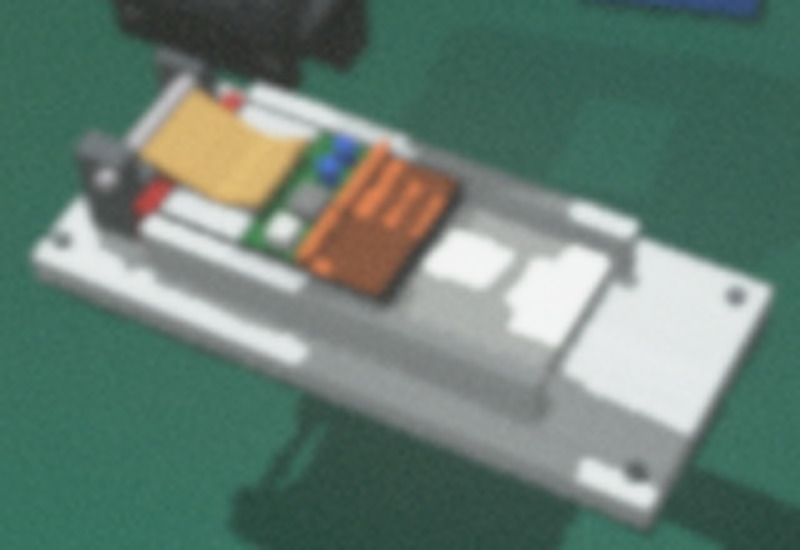

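```bash
python3 - <<'E'
from st import *
st()
d=pickle.load(open("caps6.pkl","rb"));W,D=d["wrist"],d["side"]
im=cv2.resize(W["color"][90:300,220:420,::-1],None,fx=4,fy=4,interpolation=2)[:600]
cv2.imwrite("pics/w6z.png",im)
im=cv2.resize(D["color"][200:260,235:330,::-1],None,fx=8,fy=8,interpolation=2)
cv2.imwrite("pics/d6z.png",im)
print("side pad rear corners",fx(at(D,(225+385/5,195+300/5),.044)),fx(at(D,(225+461/5,195+178/5),.044)))
print("wrist rear edge",fx(at(W,(273,282),.044)),"stop lower/front",fx(at(W,(270,131),.044)))
E
```

```text
t 10.03 pos [ 0.5751 -0.0384  0.146 ] fix xyz mm [ 20.7  -1.6 146. ] yfix ang -111.42 tilt [ 0.002 -0.    -1.   ] F [ 0.2  0.1 -0.1] op 0.002
side pad rear corners [-16.7  36.8  44. ] [-13.1 -38.5  44. ]
wrist rear edge [-14.2  35.3  44. ] stop lower/front [96.4 33.4 44. ]
```

View pics/w6z.png

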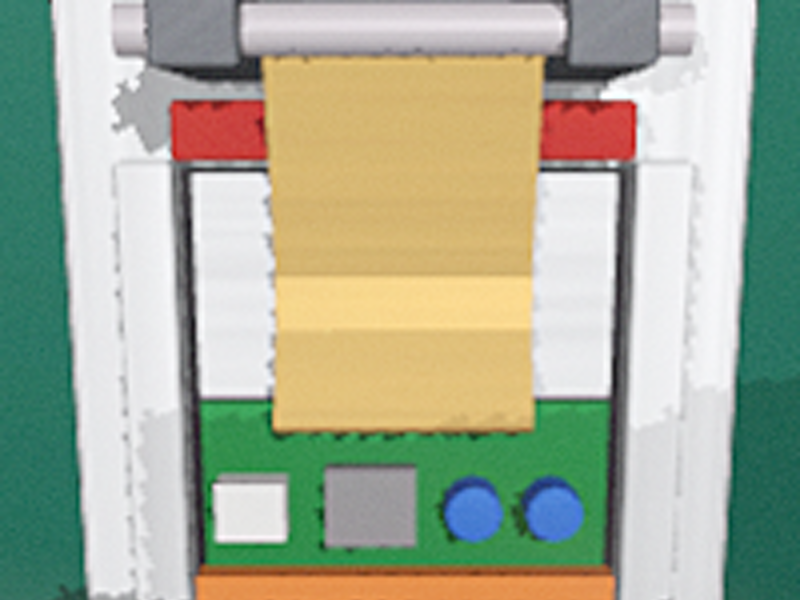

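View pics/d6z.png

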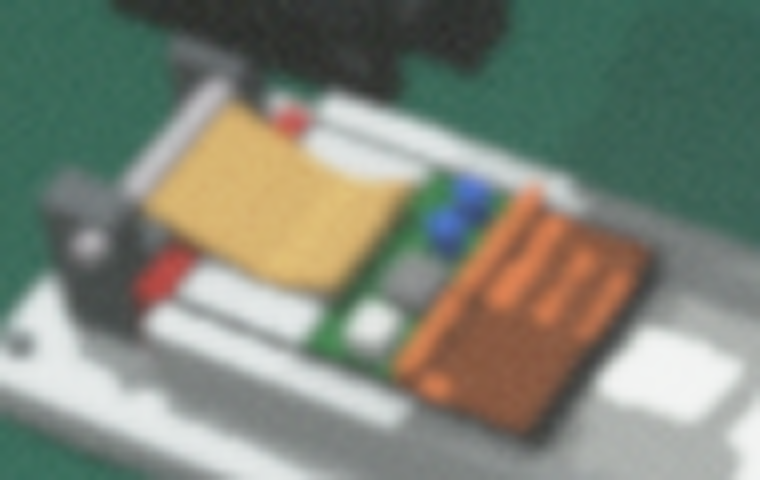

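Measured in the same wrist view, the rear edge to the stop spans 110.6 mm, against a carrier length of 110. The leaf lies over the bare strip, so the carrier is home and held. Now over to the button.

```bash
python3 -m inch '{"dp": [[0,-20.4,15.6],[0,-20.4,15.6],[0,-20.4,15.6],[0,-20.4,15.6],[0,-20.4,15.6],[0,-20.4,15.6],[0,-20.4,15.6],[0,-20.4,15.6],[0,-20.4,15.6],[0,-20.4,15.6],[0,-20.4,15.6],[0,-20.4,15.6],[0,0,0],[0,0,0]], "yaw": [0,0,0,0,0,0,0,0,0,0,0,0,0,0]}'; python3 st.py;  python3 -m inch '{"dp": [[14,0,0],[14,0,0],[14,0,0],[14,0,0],[10,0,0],[0,0,0],[0,0,0],[0,0,0]], "yaw": [0,0,0,0,0,0,0,0]}'; python3 - <<'E'
from st import *
s=st()
d={}
for n,(x,y,w,h,k) in(("scene",(375,130,120,120,5)),("side",(260,310,120,100,6))):
    c=bot.capture(n);d[n]=c;im=cv2.resize(c["color"][y:y+h,x:x+w,::-1],None,fx=k,fy=k,interpolation=2)
    P=s["position"]-np.array([0,0,.011])
    for dz in(0,):
        q=(proj(c,P)-[x,y]+.5)*k;cv2.drawMarker(im,tuple(int(v) for v in q),(255,0,255),0,12,1)
    cv2.imwrite(f"pics/{n}7.png",im)
E
```

```text
time_s: 11.2
position: [0.4887, 0.2588, 0.1444]
tcp_rot: [[-0.002, -0.362, -0.932], [-0.001, -0.932, 0.362], [-1.0, 0.001, 0.001]]
force: [0.2, -0.7, -0.5]
opening: 0.002
t 11.2 pos [0.4887 0.2588 0.1444] fix xyz mm [-168.6  243.4  144.4] yfix ang -111.25 tilt [-0.002 -0.001 -1.   ] F [ 0.2 -0.7 -0.5] op 0.002
time_s: 11.87
position: [0.4904, 0.2577, 0.0798]
tcp_rot: [[0.001, -0.366, -0.931], [0.0, -0.931, 0.366], [-1.0, -0.0, -0.001]]
force: [0.4, -0.5, -0.4]
opening: 0.001
t 11.87 pos [0.4904 0.2577 0.0798] fix xyz mm [-166.6  242.9   79.8] yfix ang -111.45 tilt [ 0.001  0.    -1.   ] F [ 0.4 -0.5 -0.4] op 0.001
```

View pics/scene7.png

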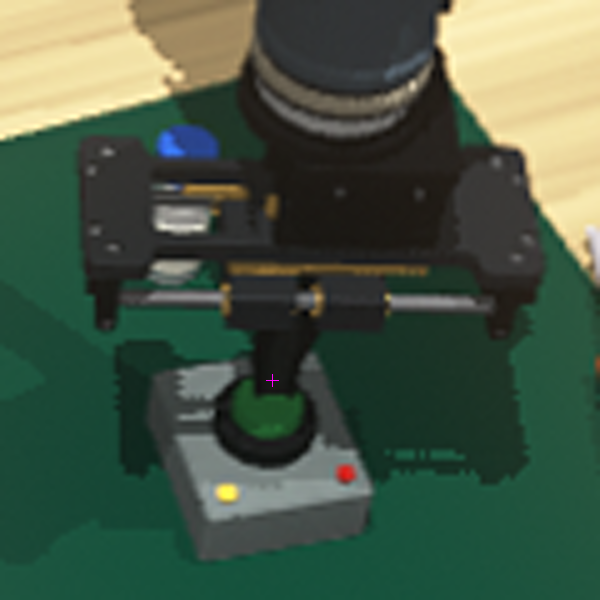

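View pics/side7.png

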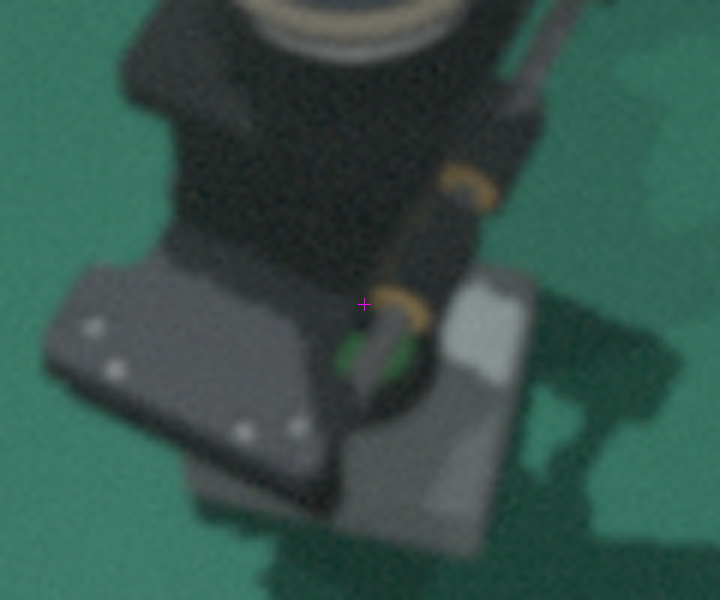

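```bash
python3 - <<'E'
from st import *
d=pickle.load(open("caps0.pkl","rb"))
t=at(d["side"],(399,373),.085);t2=at(d["scene"],(412.5,159),.085);print("tube cap",t.round(3),t2.round(3))
s=st();R=s["tcp_rot"]
print("tool y,z of tube mm",(R.T@(t-s["position"])*1e3).round(0))
E
```

```text
tube cap [0.36  0.277 0.085] [0.359 0.276 0.085]
t 11.97 pos [0.4905 0.258  0.0803] fix xyz mm [-166.6  243.3   80.3] yfix ang -111.42 tilt [ 0.002  0.    -1.   ] F [-0.7  0.5 -0.1] op 0.002
tool y,z of tube mm [ -5.  30. 129.]
```

The magenta tip projection lies over the green button in both views, and the tube is 129 mm away, clear of the body. Pressing now.

```bash
python3 -m inch '{"dp": [[6,0,0],[5,0,0],[4,0,0],[3,0,0],[2,0,0],[2,0,0],[1,0,0],[0,0,0],[0,0,0]], "yaw": [0,0,0,0,0,0,0,0,0]}'; python3 st.py
```

```text
time_s: 12.72
position: [0.4903, 0.2582, 0.0618]
tcp_rot: [[0.003, -0.364, -0.931], [0.0, -0.931, 0.364], [-1.0, -0.001, -0.003]]
force: [-6.7, -3.6, 38.9]
opening: 0.007
t 12.72 pos [0.4903 0.2582 0.0618] fix xyz mm [-166.9  243.4   61.8] yfix ang -111.37 tilt [ 0.003  0.    -1.   ] F [-6.7 -3.6 38.9] op 0.007
```

38.9 N at a tip height of about 51 mm is more than the button should need (5 N, down to 47 mm). I'll ease off a little and look.

```bash
python3 -m inch '{"dp": [[-1.5,0,0],[-1,0,0],[0,0,0]], "yaw": [0,0,0]}'; python3 - <<'E'
from st import *
s=st();print(s["moment"])
d={}
for n,(x,y,w,h,k) in(("scene",(375,130,120,120,5)),("side",(260,310,120,100,6))):
    c=bot.capture(n);d[n]=c;im=cv2.resize(c["color"][y:y+h,x:x+w,::-1],None,fx=k,fy=k,interpolation=2)
    cv2.imwrite(f"pics/{n}8.png",im)
c=bot.capture("wrist");cv2.imwrite("pics/wrist8.png",c["color"][:,:,::-1]);d["wrist"]=c
pickle.dump(d,open("caps8.pkl","wb"))
E
```

```text
time_s: 12.97
position: [0.4902, 0.2582, 0.0621]
tcp_rot: [[0.002, -0.365, -0.931], [0.0, -0.931, 0.365], [-1.0, -0.001, -0.002]]
force: [-3.2, -2.0, 23.0]
opening: 0.007
t 12.97 pos [0.4902 0.2582 0.0621] fix xyz mm [-166.9  243.4   62.1] yfix ang -111.38 tilt [ 0.002  0.    -1.   ] F [-3.2 -2.  23. ] op 0.007
[-0.21876765  0.70450803  0.03914174]
```

View pics/scene8.png

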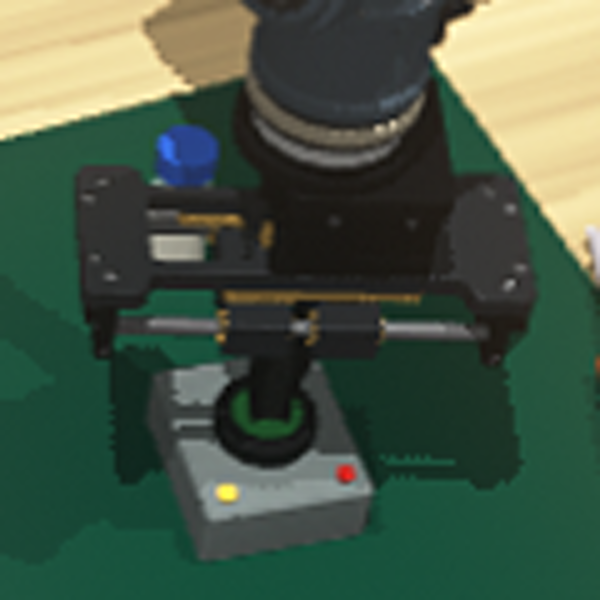

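View pics/wrist8.png

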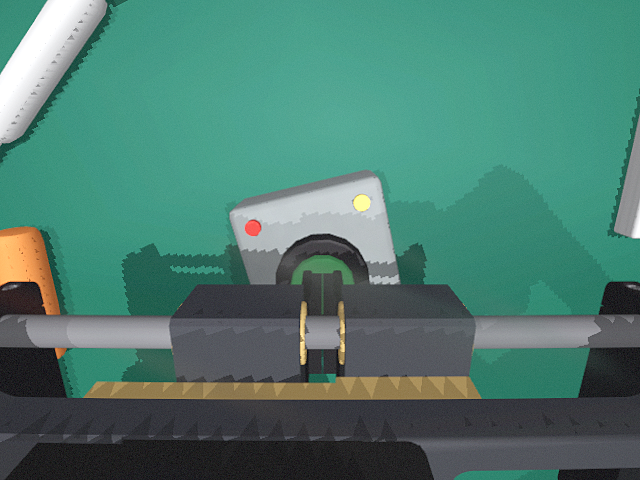

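View pics/side8.png

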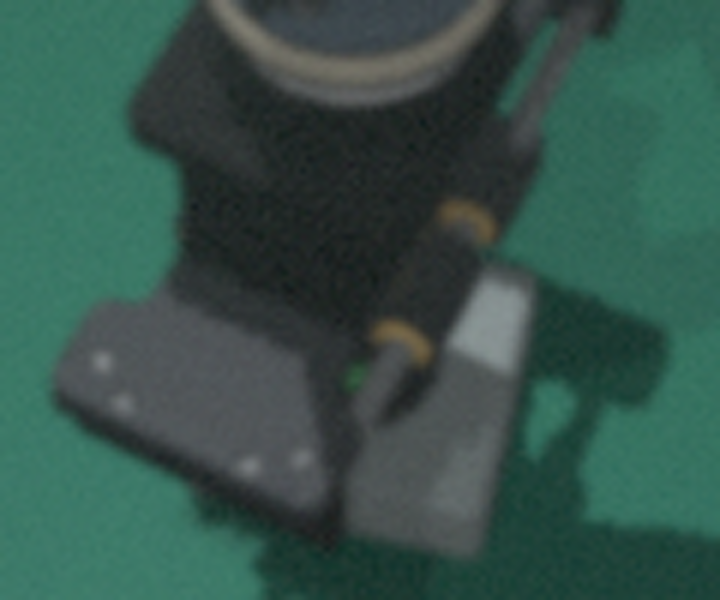

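```bash
python3 - <<'E'
from st import *
d=pickle.load(open("caps8.pkl","rb"));d0=pickle.load(open("caps0.pkl","rb"))
x,y,w,h,k=408,192,44,38,9
ims=[]
for c in(d0["scene"],d["scene"]):
    im=cv2.resize(c["color"][y:y+h,x:x+w,::-1],None,fx=k,fy=k,interpolation=2)
    im=np.clip(im.astype(float)*1.6,0,255).astype(np.uint8);ims.append(im)
cv2.imwrite("pics/cmp.png",np.hstack(ims))
c=d0["scene"]
def ring(z,r):
    P=np.array([(proj(c,np.array([.4906+r*np.cos(t),.2575+r*np.sin(t),z]))-[x,y]+.5)*k for t in np.linspace(0,6.28,40)]).astype(int)
    return P
a=ims[0].copy();b=ims[1].copy()
cv2.polylines(a,[ring(.053,.016)],True,(0,0,255),1);cv2.polylines(b,[ring(.047,.016)],True,(0,0,255),1);cv2.polylines(b,[ring(.051,.016)],True,(255,255,0),1)
cv2.imwrite("pics/cmp2.png",np.hstack([a,b]))
E
```

```text
(no output)
```

View pics/cmp.png

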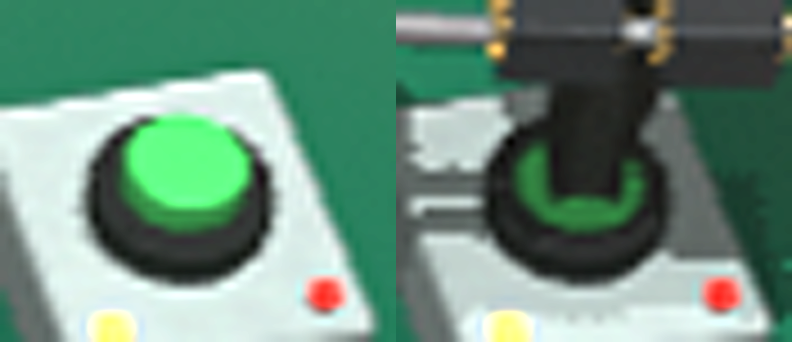

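View pics/cmp2.png

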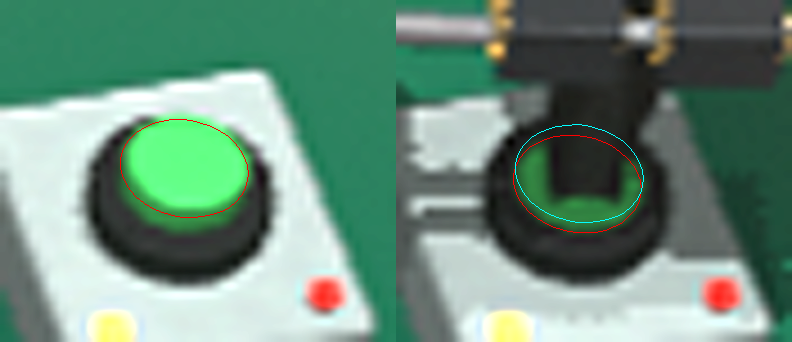

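The image is ambiguous, because the button looks nearly flush with its collar. I'll back off in small steps to read force against height.

```bash
for i in 1 2 3 4 5 6; do python3 -m inch '{"dp": [[-1,0,0],[0,0,0]], "yaw": [0,0]}' >/dev/null; python3 -c "
from rig import bot
s=bot.read_state();print(s['time_s'],s['position'].round(4),s['force'].round(1),s['moment'].round(2))"; done
```

```text
13.2833 [0.4902 0.2582 0.0622] [-2.4 -2.4 16.8] [-0.19  0.5  -0.04]
13.45 [0.4902 0.2582 0.0623] [-2.  -0.4 11.5] [-0.07  0.27 -0.01]
13.6167 [0.4902 0.2582 0.0627] [-0.8 -0.9  4.1] [0.   0.01 0.07]
13.7833 [0.4902 0.2582 0.0634] [1.1 0.  4.8] [ 0.06 -0.02 -0.03]
13.95 [0.4902 0.2581 0.0642] [0.6 0.8 4.1] [ 0.15 -0.09 -0.  ]
14.1167 [0.4902 0.2582 0.0651] [0.6 1.1 4.2] [ 0.15 -0.12  0.03]
```

```bash
for i in 1 2 3 4 5 6; do python3 -m inch '{"dp": [[-1,0,0],[0,0,0]], "yaw": [0,0]}' >/dev/null; python3 -c "
from rig import bot
s=bot.read_state();print(s['time_s'],s['position'].round(4),s['force'].round(1),s['moment'].round(2))"; done
```

```text
14.2833 [0.4902 0.2582 0.0661] [2.1 0.9 2.5] [ 0.22 -0.23 -0.02]
14.45 [0.49   0.2581 0.0671] [1.5 0.9 2.1] [ 0.16 -0.26  0.01]
14.6167 [0.4895 0.2579 0.068 ] [1.3 0.9 1.6] [ 0.13 -0.2   0.  ]
14.7833 [0.4886 0.2577 0.0687] [ 0.6 -0.5  0. ] [0.07 0.06 0.01]
14.95 [0.489  0.2578 0.0698] [ 1.  -0.2 -0.3] [ 0.01  0.07 -0.02]
15.1167 [0.4895 0.2579 0.0711] [-0.1  0.2  0.4] [ 0.09  0.04 -0.05]
```

The spring force runs from about 1.6 N at TCP z = 68 to 4.8 N at 62.5, then a hard stop at 62. That is the full 6 mm of travel at about 5 N, so the button was pressed all the way. Now I rise clear and check the scene.

```bash
python3 -m inch '{"dp": [[-10,0,0],[-20,0,0],[-30,0,0],[-30,0,0],[-30,0,0],[-20,0,0],[0,0,0],[0,0,0],[0,0,0]], "yaw": [0,0,0,0,0,0,0,0,0]}'; python3 - <<'E'
from st import *
st()
d={}
for n in("scene","side"):
    c=bot.capture(n);d[n]=c;cv2.imwrite(f"pics/{n}9.png",c["color"][:,:,::-1])
D=d["side"]
cv2.imwrite("pics/d9z.png",cv2.resize(D["color"][200:260,235:330,::-1],None,fx=8,fy=8,interpolation=2))
S=d["scene"]
cv2.imwrite("pics/s9z.png",cv2.resize(S["color"][215:355,275:365,::-1],None,fx=4,fy=4,interpolation=2))
E
```

```text
time_s: 15.87
position: [0.489, 0.2578, 0.2108]
tcp_rot: [[-0.001, -0.365, -0.931], [-0.0, -0.931, 0.365], [-1.0, 0.001, 0.001]]
force: [0.4, -0.1, 0.9]
opening: 0.006
t 15.87 pos [0.489  0.2578 0.2108] fix xyz mm [-168.   242.5  210.8] yfix ang -111.41 tilt [-0.001 -0.    -1.   ] F [ 0.4 -0.1  0.9] op 0.006
```

View pics/scene9.png

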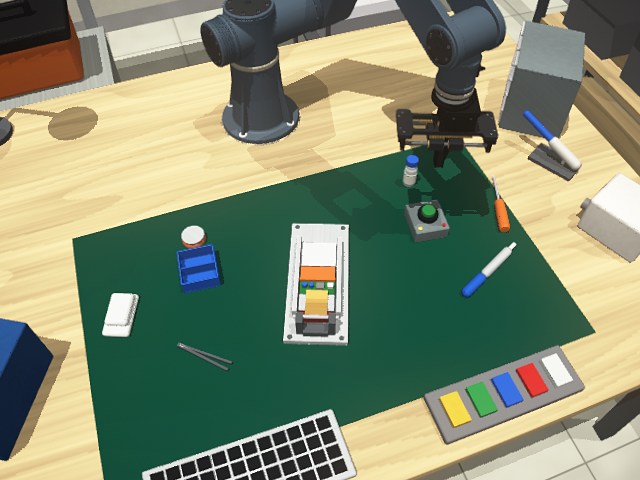

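View pics/side9.png

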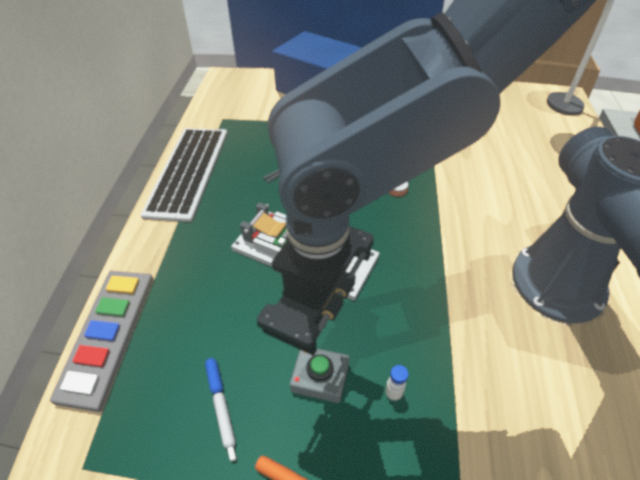

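View pics/d9z.png

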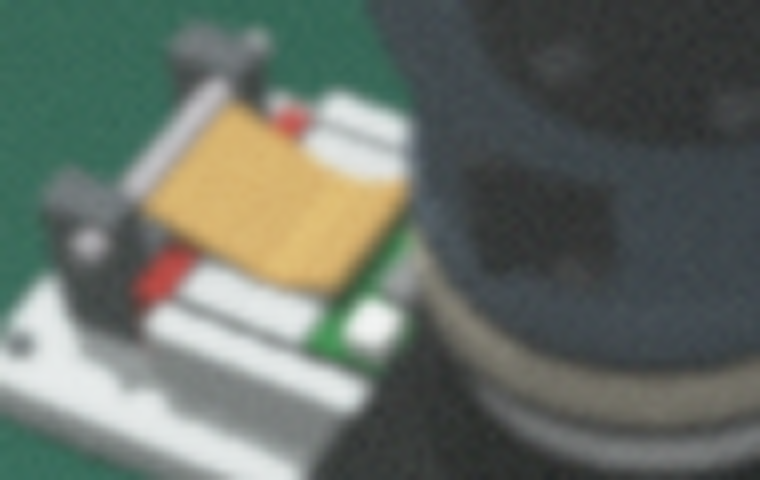

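View pics/s9z.png

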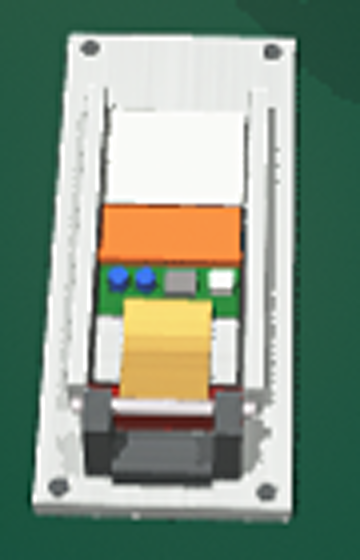

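```bash
python3 - <<'E'
from st import *
d0=pickle.load(open("caps0.pkl","rb"))
a=d0["scene"]["color"];c=bot.capture("scene");b=c["color"]
sf=lambda x,y:(275+(x+.5)/4-.5,215+(y+.5)/4-.5)
print("rear edge z44",fx(at(c,sf(104,205),.044)),fx(at(c,sf(242,208),.044)))
for n,(x,y,w,h) in dict(tin=(180,224,28,26),bin=(175,243,46,50),mouse=(100,290,40,48),twz=(175,340,60,32),tube=(402,155,18,33),pump=(460,240,58,58),driver=(490,176,22,56),box=(400,198,50,45)).items():
    ps=cv2.phaseCorrelate(cv2.cvtColor(a[y:y+h,x:x+w],7).astype(float),cv2.cvtColor(b[y:y+h,x:x+w],7).astype(float))
    print(n,np.round(ps[0],2),round(ps[1],2))
st()
E
```

```text
rear edge z44 [-12.  -36.5  44. ] [-12.3  36.5  44. ]
tin [0.02 0.48] 1.0
bin [ 0.02 -0.03] 1.0
mouse [-0.    0.02] 1.0
twz [-0.04 -0.04] 1.01
tube [-0.02  0.02] 0.97
pump [0.02 0.04] 1.0
driver [-0.01  0.01] 1.0
box [-0.07  0.41] 0.95
t 16.02 pos [0.4888 0.2577 0.2097] fix xyz mm [-168.1  242.4  209.7] yfix ang -111.42 tilt [-0.003 -0.001 -1.   ] F [ 0.3  0.6 -0.3] op 0.005
```

The carrier's rear edge measures x = -12.0 to -12.3 (-12 when home), and the bystanders have not moved. Handing in.

```bash
python3 -c "
from rig import bot
print(bot.hand_in())"
```

```text
the job is handed in; nothing more can be done
None
```

The carrier is home under the brass spring and the start button has been pressed fully, and I handed the job in at about 16 s of the 48 s allowed. With closed fingertips on the orange pad I pressed the bed to its hard stop (20 to 35 N). I then slid the carrier about 56 mm under the spring until it stalled against the red stop, let go, pressed the button and rose clear.

**Carrier:** In the last scene picture its rear edge is at fixture x = -12.0 to -12.3 mm, against -12 when home. The brass leaf lies over its bare front strip.

**Button:** The force and height readings show a spring over about 6 mm of travel, rising to about 5 N, then a hard stop. The press reached 39 N at the fingertips, well above the 5 N needed.

**Rest of the scene:** The arm ended 21 cm up, touching nothing. Six of the seven bystanders match their first picture to within 0.05 px.

**Checks that disagreed:**
- The button's hard stop came about 4 mm higher than the stated heights and fingertip length predict. I relied on the 6 mm of travel and the force readings instead.
- Image matching gave a 0.4 to 0.5 px shift for the tin and the start box. The box shift is probably the arm's shadow. I found no cause for the tin's, though the arm never went near it.

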